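Tip a plaster mould onto its pressing board and weight it

TASK

Push the standing plaster mould up against the front edge of the plywood board that is fixed to the bench, and tip it forward over that edge, without lifting it into the air, so that it lies flat and square on the board with its seam level (its foot may overhang the edge a little). Then set the nearer teal tin (not the one at the back by the window) upright in the middle of the mould's upper face, as the weight that presses the two halves together, and let go. Leave the other things on the bench where they are.

Things in the scene. Friction and masses are not known exactly. Their poses are not given: they have to be found in the camera images.
- board: Plywood pressing board, fixed to the bench: 180 mm deep (its x, away from the robot), 230 mm wide (its y), 10 mm thick; origin at the centre of its underside, z up. Its front edge, 10 mm high, is the fence; the mould's standing foot catches on it and the mould tips over it.
- board_edge (a point): Middle of the board's front upper edge, 10 mm above the bench; axes as the board's (x across the board away from the robot, y along the edge, z up).
- mould: Closed two-part white plaster mould, a block standing on end: 80 mm deep (its x), 130 mm wide (its y), 112 mm tall (its z), 0.6 to 0.94 kg, too thick for most grippers. Its centre starts 60 to 85 mm in front of the board's edge, up to 0.2 rad off square. A dark seam lies at x = 0 (the y-z plane), upright; a terracotta ring marks the top. Origin at the centre of its standing foot.
- mould_mid (a point): Centre of the mould block, 56 mm above its foot; axes as the mould's. Pushed below 35 mm height the mould slides without tilting; stopped by the fence and pushed near its top with a few newtons it tilts, and past about 50 degrees falls onto the board by itself. Lying, its foot overhangs the edge by 10 to 40 mm; its upper face is 80 mm above the board, 90 mm above the bench.
- teal_tin_mid (a point): Centre, half-way up, of the closed teal food tin that serves as weight: round, 58 mm diameter, 72 mm tall, 0.35 kg, loose, standing upright on the bench; z along its axis. It stands left of the work beyond the vise, or right of it near the green mat; a like tin far back by the window is not meant.
- teal_tin: The same teal tin; origin at the centre of its underside.
- glue_bottle: Brown glue bottle with a pale blue cap, 46 mm across, 85 mm tall, loose, bystander; origin at the centre of its underside. It stands on the side where the tin does not.
- yellow_box: Small box with a yellow lid, 32x47x72 mm tall, loose, bystander; origin at the centre of its underside.
- pale_box: Frosted plastic box with a white lid, 45x55x59 mm tall, loose, bystander; origin at the centre of its underside.
- wood_block: Plain softwood block, 46x72x46 mm, loose, bystander; origin at the centre of its underside.
Not all that is in view belongs to the job. What is shaped like the teal_tin but black is not meant.

How it is judged (in metres and radians):
On the way:
1. the mould lies flat and square on the board, seam level, at rest (x of mould_mid in the frame of board_edge between 0.01 and 0.12 m and y of mould_mid in the frame of board_edge between -0.05 and 0.05 m and z of mould_mid in the frame of board_edge between 0.033 and 0.047 m and angle between the x axis of mould and the z axis of board, either way round below 0.1 rad and angle between the z axis of mould and the x axis of board, either way round below 0.17 rad and linear speed of mould below 0.02 m/s and angular speed of mould below 0.1 rad/s), for 0.3 s.
At the end, for the whole second after the job is handed in: Mould flat on the board (0.1 rad), square to the front edge (0.17 rad), its centre 10 to 120 mm behind that edge and within 50 mm of the board's middle line; teal tin upright on its upper face, within 25 mm of the mould's centre; both at rest (all of step 1 and z of teal_tin_mid in the frame of board_edge between 0.111 and 0.121 m and horizontal distance between teal_tin_mid and mould_mid below 0.025 m and angle between teal_tin_mid's own z axis and vertical below 0.08 rad and contact force between teal_tin and mould above 1 N and linear speed of teal_tin below 0.02 m/s); the robot touches nothing.
It fails at once if the mould is lifted into the air (height (world z) of mould_mid above 0.11 m).
It fails at once if the brown glue bottle with a pale cap is moved more than 30 mm (distance of glue_bottle from where it was at the start of the episode above 0.03 m).
It fails at once if the small box with a yellow lid is moved more than 30 mm (distance of yellow_box from where it was at the start of the episode above 0.03 m).
It fails at once if the frosted box is moved more than 30 mm (distance of pale_box from where it was at the start of the episode above 0.03 m).
It fails at once if the plain wooden block is moved more than 30 mm (distance of wood_block from where it was at the start of the episode above 0.03 m).
It also fails if it takes over 58 s, if anything falls off the work surface, if the arm or the gripper's body presses on something with over 40 N, if the wrist force passes 120 N, or if a joint passes its speed limit or range.

ROBOT

A 6-joint arm with a two-finger parallel gripper is mounted at the origin on a cart in front of the work surface, level with it; the furniture and walls round the work are solid. World frame = base frame: x ahead of the robot, y to its left, z up, the work surface at z = 0. Lengths are in m, angles in degrees, forces in N, time in s.
With the tool pointing down it reaches from about 0.3 to 0.95 m from the base axis. Payload 3.1 kg.
Tool frame: the origin (TCP) lies at the very end of the fingers, on their centre line; the grasp point (between the pads) lies 19 mm behind it (env.grip_point_offset is the distance from the TCP to the grasp point, in m); z points along the fingers, y is the line along which they close (so a half turn about z gives the same grasp; the last joint's range is limited). The gripper opens to 85 mm and grips with 20 to 120 N. Pads are 22 mm wide; open, the fingers measure 114 mm over their backs; the gripper's body (76 mm by 85 mm) begins 54 mm behind the grasp point. The pads swing forward as they close: fully open they stand 13 mm farther back than shut.
Start: joints at [63.1, 17.653, 93.61, -0, 68.738, -3.994], TCP at [0.243, 0.576, 0.231] pointing down, gripper open.
Joint ranges: [-175.34, 175.34], [-45.06, 112.39], [2.9, 150.54], [-68.45, 248.45], [3.09, 151.38], [-168.51, 168.51]. Speed limits (degrees/s): [159.86, 159.86, 180, 180, 180, 180].

INTERFACE

Orientations are given as [roll, pitch, yaw] about the fixed x, y, z axes, in that order (R = Rz(yaw) Ry(pitch) Rx(roll)).
In Python, from cell import env gives the robot as it stands.
- The arm moves only by the tool move_arm, never from a script. Its argument "steps" is a list that holds one entry, the list of rows, each a list of 4 numbers: the shift along the tool's x, y, z in mm, then the turn about the tool's z in degrees. A call has exactly 5 rows; each row shifts and turns the commanded pose from where the row before left it, along the tool's axes as they then stand; what a row does not reach is not made up. A row lasts 1/10 s, in which the tool goes at most 50 mm and 8.59 degrees, less where a joint would pass 70% of its speed; a pose out of reach is approached as far as the arm can. A call with a gripper value outside its range is refused whole. "claw" is the finger opening in mm, from 0 to 85.4, set as the call begins (left out, the last holds). The fingers move at their own pace and stop on an object; the grip force is fixed at half the most. Time passes only in rows, so rows that do not move let the fingers close, or fill a call up. It gives the time, the measured TCP pose, the force, the opening and the grip force at its end, in the units of the state.
- env.read_state(): the state, without advancing time (a new reading comes with each control period).
- env.snapshot(name): name is "side" or "top" or "wrist"; returns a dict with "color" (400x640x3 uint8, red, green, blue), "range_z" (400x640 float32, m along the optical axis (not along the pixel's ray), 0 where there is no reading), "K" (3x3 intrinsics, pixels), "eye" and "attitude" of the camera in the world; the wrist camera has in their place "tool_from_camera" (4x4, takes a point from camera to tool coordinates, whose origin is the TCP and whose axes are the flange's). Camera axes: x right, y down, z forward; pixel columns grow to the right and rows downward; lengths in m; the calibration is good to about 2 mm. The wrist camera is an equidistant fisheye: a pixel r from the principal point sees the ray r / f radians off the axis. A picture is of the moment at which its call begins: read the wrist's pose just before it.
- env.close_job(): hands the job in; it is judged then, once.
The state is a dict: "t": time; "q": joint angles; "qvel": joint speeds; "effort": joint torques, N m; "tcp_pos": TCP position; "eef_rot": TCP orientation; "force": force on the tool from outside, world axes, zero at the start; "ft_torque": the same for the moment, N m; "width": opening from 0.0 (shut) to 1.0 (fully open); "gripper_force": force on a finger pad.
Only numpy, scipy, OpenCV 4.12 (cv2) and the standard library are available. Lean on these libraries where they do the work, as an engineer would, in place of code of your own. Each camera call takes 0.05 s, during which the arm holds its last target. There are 200 camera calls.

## Working session

There is one attempt and no reset: what is moved stays moved. The work goes in short steps, Python scripts to look and compute and a tool call to move; the robot and the scene stay as the last step left them, time stands still between calls to the robot, and variables do not carry over. Pictures are saved under pics/ and viewed, at most 10 in all, crops included, and the job is handed in when it is done.

Besides the shell and the picture viewer there is one more tool, called as name(argument=value, ...), one argument or row to a line, values as JSON. move_arm: Moves the arm, as the interface text tells. Its arguments: {"type":"object","properties":{"steps":{"type":"array"},"claw":{"type":"number"}},"required":["steps"]}

```bash
mkdir -p pics; python3 - <<'E'
from cell import env
import cv2,numpy as np,pickle
d={}
for n in("top","side"):
    s=env.snapshot(n); d[n]=s
    cv2.imwrite(f"pics/{n}0.png",s["color"][:,:,::-1])
    print(n,s["K"].tolist(),s["eye"],s["attitude"])
pickle.dump(d,open("d0.pkl","wb"))
s=env.read_state();print(s["tcp_pos"],s["eef_rot"],s["width"],s["t"])
E
```

```text
top [[460.9513695904708, 0.0, 322.35714208900356], [0.0, 460.9513695904708, 194.3626224637934], [0.0, 0.0, 1.0]] [-0.10805778 -0.50366062  1.67734762] [-153.73347392   -0.3075218   -63.32002714]
side [[434.5973086048449, 0.0, 316.7026192142107], [0.0, 434.5973086048449, 198.94733956103565], [0.0, 0.0, 1.0]] [ 0.10760307 -1.06522212  0.87198931] [-127.5445985    -0.34948076  -27.15740773]
[0.24295421 0.57501588 0.23013175] [-1.79876653e+02 -9.47623321e-03  1.57092526e+02] 1.0028209342021506 0.1
```

```bash
ls
```

```text
d0.pkl
pics
```

View pics/top0.png

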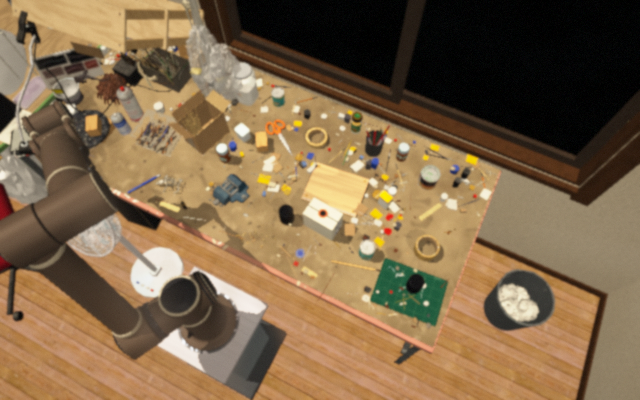

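View pics/side0.png

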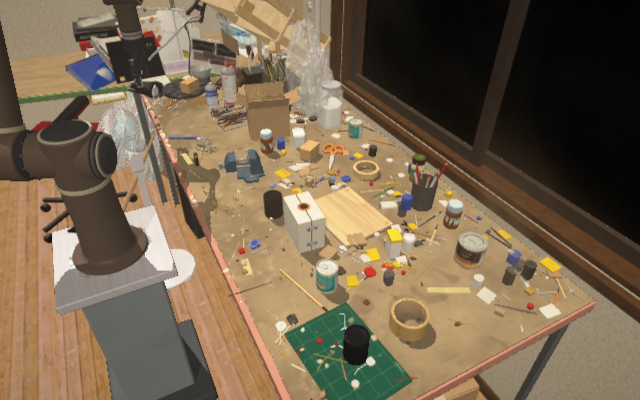

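Top view: mould at (323,217), board (337,189), near teal tin (367,247), black decoy (286,214) left of the mould. The side view agrees: tin at (326,274), mould (305,222), yellow box (394,240).

```bash
cat > h.py <<'E'
import numpy as np,cv2,pickle
from scipy.spatial.transform import Rotation as Ro
def cloud(s):
    Z=s["range_z"];v,u=np.mgrid[:Z.shape[0],:Z.shape[1]];K=s["K"]
    p=np.stack([(u-K[0,2])/K[0,0]*Z,(v-K[1,2])/K[1,1]*Z,Z],-1)
    R=Ro.from_euler("xyz",s["attitude"],degrees=True).as_matrix()
    return p@R.T+s["eye"]
def rect(P,m):
    q=(P[m][:,:2]*1000).astype(np.float32); return cv2.minAreaRect(q)
def big(m):
    n,l,st,c=cv2.connectedComponentsWithStats(m.astype(np.uint8)); k=1+np.argmax(st[1:,4]); return l==k
E
python3 - <<'E'
from h import *
d=pickle.load(open("d0.pkl","rb"))
for n in d:
    s=d[n];P=cloud(s);ok=s["range_z"]>0
    c=s["color"].astype(int);hsv=cv2.cvtColor(s["color"],cv2.COLOR_RGB2HSV)
    X,Y,Z=P[...,0],P[...,1],P[...,2]
    box=ok&(X>.25)&(X<1.0)&(Y>-.5)&(Y<.45)
    print(n,"ref points",{k:P[v,u].round(3).tolist() for k,(u,v) in ({"mould":(323,214),"board":(337,185),"tin":(367,243),"black":(286,210)} if n=="top" else {"mould":(302,205),"tin":(326,265),"yel":(394,235)}).items()})
    m=big(box&(Z>.10)&(Z<.125)); print("mould top",rect(P,m),P[m].mean(0).round(3),m.sum())
    b=big(box&(Z>.003)&(Z<.02)&(hsv[...,2]>150)&(hsv[...,0]>10)&(hsv[...,0]<26)&(hsv[...,1]>50)); print("board",rect(P,b),b.sum())
    n2,l,st,ce=cv2.connectedComponentsWithStats((box&(Z>.028)&(Z<.2)).astype(np.uint8))
    for i in range(1,n2):
        if st[i,4]>25:
            q=l==i; zt=np.percentile(Z[q],95); t=q&(Z>zt-.012); print(ce[i].round(),st[i,4],"ztop %.3f"%zt,"top",((P[t].max(0)+P[t].min(0))/2)[:2].round(3),np.ptp(P[t],0)[:2].round(3),np.median(c[t],0))
E
```

```text
top ref points {'mould': [0.513, -0.204, 0.116], 'board': [0.696, -0.177, 0.011], 'tin': [0.503, -0.392, 0.062], 'black': [0.481, -0.062, 0.073]}
mould top ((515.1648559570312, -200.84703063964844), (131.51316833496094, 84.9222412109375), 85.59616088867188) [ 0.514 -0.202  0.112] 722
board ((736.75, -211.7254638671875), (310.9125061035156, 389.4591979980469), 13.533842086791992) 2493
[222. 106.] 2483 ztop 0.185 top [0.746 0.391] [0.423 0.117] [176.  165.5 149.5]
[278.  95.] 188 ztop 0.075 top [0.96  0.243] [0.06  0.057] [212. 199. 173.]
[307. 112.] 37 ztop 0.044 top [0.945 0.092] [0.03 0.03] [83. 73. 60.]
[356. 121.] 187 ztop 0.111 top [ 0.976 -0.129] [0.045 0.042] [ 95.  100.5  43. ]
[242. 131.] 166 ztop 0.065 top [0.729 0.286] [0.052 0.06 ] [245.  247.  238.5]
[375. 141.] 425 ztop 0.142 top [ 0.918 -0.239] [0.079 0.081] [160. 105.  72.]
[261. 140.] 186 ztop 0.053 top [0.728 0.193] [0.08  0.074] [244.  201.5 112. ]
[232. 144.] 46 ztop 0.048 top [0.656 0.291] [0.028 0.032] [ 83.  99. 173.]
[347. 151.] 32 ztop 0.063 top [ 0.833 -0.15 ] [0.049 0.006] [190.5 157.   76.5]
[403. 151.] 161
[... 3300 characters left out ...]
9.] 470 ztop 0.072 top [ 0.706 -0.376] [0.044 0.053] [250.  223.5  49. ]
[467. 241.] 362 ztop 0.076 top [ 0.878 -0.478] [0.079 0.043] [183. 180. 152.]
[356. 238.] 183 ztop 0.036 top [ 0.627 -0.318] [0.053 0.069] [210. 165. 112.]
[429. 241.] 31 ztop 0.036 top [ 0.802 -0.412] [0.049 0.025] [204. 182. 141.]
[364. 257.] 78 ztop 0.042 top [ 0.605 -0.385] [0.026 0.037] [235.  223.  195.5]
[326. 272.] 542 ztop 0.071 top [ 0.483 -0.398] [0.057 0.058] [225. 213. 190.]
[398. 264.] 104 ztop 0.061 top [ 0.646 -0.456] [0.031 0.031] [223. 181.  43.]
[369. 271.] 115 ztop 0.044 top [ 0.592 -0.434] [0.037 0.042] [213.  57.  41.]
[388. 273.] 101 ztop 0.047 top [ 0.631 -0.461] [0.029 0.031] [116.  101.   93.5]
```

```bash
cat >> h.py <<'E'
def plan(target,yaw,step=45,dturn=8,start=None,n=None):
    from cell import env
    st=env.read_state(); p=np.array(st["tcp_pos"])*1000; y=st["eef_rot"][2]
    if start is not None: p=np.array(start[:3],float);y=start[3]
    t=np.array(target,float); dy=(yaw-y+180)%360-180
    N=n or int(max(np.ceil(np.linalg.norm(t-p)/step),np.ceil(abs(dy)/dturn),1)); N=-(-N//5)*5
    rows=[];a=p.copy()
    for k in range(1,N+1):
        w=p+(t-p)*k/N-a
        R=Ro.from_euler("xyz",[180,0,y],degrees=True)
        s=np.round(R.inv().apply(w)); tr=np.round(-((yaw-y+180)%360-180)/(N-k+1),0)
        a=a+R.apply(s); y-=tr; rows.append([int(v) for v in s]+[int(tr)])
    for i in range(0,N,5): print(rows[i:i+5])
    print("ends",a.round(),round(y,1))
def ray(s,u,v,z):
    K=s["K"];R=Ro.from_euler("xyz",s["attitude"],degrees=True).as_matrix()
    d=R@np.array([(u-K[0,2])/K[0,0],(v-K[1,2])/K[1,1],1]); e=np.array(s["eye"]); return (e+d*(z-e[2])/d[2])
E
python3 - <<'E'
from h import *
d=pickle.load(open("d0.pkl","rb"))
for n in d:
    s=d[n];P=cloud(s);hsv=cv2.cvtColor(s["color"],cv2.COLOR_RGB2HSV)
    u,v=(337,185) if n=="top" else (350,215)
    print(hsv[v,u],hsv[v+3,u-8])
    m=(abs(hsv[...,0].astype(int)-hsv[v,u,0])<7)&(hsv[...,2]>200)&(hsv[...,1]>40)&(hsv[...,1]<150)&(P[...,2]<.03)
    m=cv2.morphologyEx(m.astype(np.uint8),cv2.MORPH_OPEN,np.ones((5,5)))
    l=cv2.connectedComponents(m)[1]; m=l==l[v,u]
    c=max(cv2.findContours(m.astype(np.uint8),0,1)[0],key=cv2.contourArea)[:,0]
    W=np.array([ray(s,a,b,.01)[:2] for a,b in c])*1000
    print(n,m.sum(),cv2.minAreaRect(W.astype(np.float32)),cv2.boxPoints(cv2.minAreaRect(W.astype(np.float32))).round())
    ap=cv2.approxPolyDP(c,4,True)[:,0]
    print([(q.tolist(),(ray(s,*q,.01)[:2]*1000).round().tolist()) for q in ap])
plan([390,-200,200],90)
E
```

```text
[ 21 111 246] [ 20 114 243]
top 2143 ((676.3343505859375, -174.39320373535156), (190.59063720703125, 235.67706298828125), 6.478513240814209) [[ 568.  -68.]
 [ 595. -302.]
 [ 784. -281.]
 [ 758.  -47.]]
[([313, 168], [723.0, -53.0]), ([303, 198], [582.0, -80.0]), ([319, 194], [627.0, -129.0]), ([323, 202], [602.0, -160.0]), ([355, 217], [600.0, -302.0]), ([367, 178], [781.0, -272.0]), ([325, 164], [762.0, -89.0])]
[ 18 110 236] [ 20 105 244]
side 2276 ((675.8104248046875, -177.24703979492188), (179.09231567382812, 234.370849609375), 5.656675338745117) [[ 575.  -69.]
 [ 598. -303.]
 [ 776. -285.]
 [ 753.  -52.]]
[([317, 198], [627.0, -66.0]), ([326, 226], [588.0, -201.0]), ([337, 226], [618.0, -216.0]), ([342, 242], [596.0, -284.0]), ([346, 234], [624.0, -259.0]), ([361, 228], [678.0, -256.0]), ([368, 235], [680.0, -292.0]), ([385, 227], [745.0, -285.0]), ([380, 221], [747.0, -255.0]), ([384, 216], [771.0, -241.0]), ([350, 188], [752.0, -66.0])]
[[-22, -33, 2, 3], [-23, -31, 1, 3], [-26, -31, 2, 3], [-26, -29, 1, 3], [-28, -27, 2, 3]]
[[-30, -26, 1, 3], [-31, -25, 2, 4], [-33, -22, 1, 3], [-33, -21, 2, 4], [-35, -18, 1, 3]]
[[-36, -16, 2, 4], [-37, -14, 1, 3], [-38, -11, 2, 4], [-38, -10, 1, 3], [-39, -7, 2, 4]]
[[-39, -4, 1, 3], [-40, -2, 2, 4], [-39, 0, 1, 3], [-39, 3, 2, 4], [-40, 5, 1, 3]]
ends [ 390. -200.  200.] 90.1
```

```bash
python3 -c "
from h import *
plan([395,-226,200],96)"
```

```text
[[-23, -34, 2, 3], [-24, -33, 1, 3], [-26, -31, 2, 3], [-28, -30, 1, 3], [-29, -29, 2, 3]]
[[-30, -26, 1, 3], [-32, -26, 2, 3], [-34, -23, 1, 3], [-34, -22, 2, 3], [-36, -20, 1, 3]]
[[-36, -18, 2, 3], [-38, -16, 1, 3], [-38, -15, 2, 3], [-39, -12, 1, 3], [-39, -10, 2, 3]]
[[-40, -8, 1, 3], [-40, -6, 2, 3], [-41, -4, 1, 3], [-41, -1, 2, 4], [-40, 1, 1, 3]]
ends [ 395. -226.  200.] 96.1
```

move_arm(
  steps=[
    [[-23, -34, 2, 3], [-24, -33, 1, 3], [-26, -31, 2, 3], [-28, -30, 1, 3], [-29, -29, 2, 3]],
  ],
  claw=85,
)

```text
t: 0.6
tcp_pos: [0.2812, 0.3732, 0.2228]
eef_rot: [-180.0, 0.0, 142.0]
force: [1.0, -0.6, 1.3]
width: 0.993
gripper_force: 0.0
```

move_arm(
  steps=[
    [[-30, -26, 1, 3], [-32, -26, 2, 3], [-34, -23, 1, 3], [-34, -22, 2, 3], [-36, -20, 1, 3]],
  ],
)

```text
t: 1.1
tcp_pos: [0.3193, 0.1733, 0.2159]
eef_rot: [-180.0, 0.0, 127.0]
force: [1.5, -0.0, -0.1]
width: 0.997
gripper_force: 0.0
```

move_arm(
  steps=[
    [[-36, -18, 2, 3], [-38, -16, 1, 3], [-38, -15, 2, 3], [-39, -12, 1, 3], [-39, -10, 2, 3]],
  ],
)

```text
t: 1.6
tcp_pos: [0.357, -0.0266, 0.2082]
eef_rot: [180.0, 0.0, 112.0]
force: [1.1, 0.4, 0.5]
width: 0.997
gripper_force: 0.0
```

move_arm(
  steps=[
    [[-40, -8, 1, 3], [-40, -6, 2, 3], [-41, -4, 1, 3], [-41, -1, 2, 4], [-40, 1, 1, 3]],
  ],
)

```text
t: 2.1
tcp_pos: [0.395, -0.2264, 0.2008]
eef_rot: [-180.0, -0.0, 95.9]
force: [-0.1, -0.1, 0.3]
width: 0.993
gripper_force: 0.0
```

move_arm(
  steps=[
    [[0, 0, 45, 0], [0, 0, 45, 0], [0, 0, 45, 0], [0, 0, 40, 0], [0, 0, 13, 0]],
  ],
)

```text
t: 2.6
tcp_pos: [0.3917, -0.2223, 0.0093]
eef_rot: [-179.6, -0.4, 96.1]
force: [-0.9, -0.6, 1.0]
width: 0.997
gripper_force: 0.0
```

move_arm(
  steps=[
    [[0, 4, 0, 0], [0, 4, 0, 0], [0, 4, 0, 0], [0, 4, 0, 0], [0, 4, 0, 0]],
  ],
)

```text
t: 3.1
tcp_pos: [0.4161, -0.2231, 0.0153]
eef_rot: [179.9, 0.1, 96.1]
force: [-5.6, 0.7, 2.7]
width: 0.998
gripper_force: 0.0
```

move_arm(
  steps=[
    [[0, 4, 0, 0], [0, 4, 0, 0], [0, 4, 0, 0], [0, 4, 0, 0], [0, 4, 0, 0]],
  ],
)

```text
t: 3.6
tcp_pos: [0.4349, -0.2209, 0.0139]
eef_rot: [-179.9, 0.0, 96.1]
force: [-11.8, -2.8, 11.4]
width: 0.996
gripper_force: 2.9
```

```bash
python3 - <<'E'
from cell import env
from h import *
s=env.snapshot("side");cv2.imwrite("pics/side1.png",cv2.resize(s["color"][140:300,200:460,::-1],None,fx=3,fy=3))
pickle.dump(s,open("s1.pkl","wb"))
P=cloud(s);m=big((s["range_z"]>0)&(P[...,2]>.1)&(P[...,2]<.125)&(P[...,0]>.45)&(P[...,0]<.7)&(P[...,1]>-.3)&(P[...,1]<-.1)&(s["color"].min(-1)>130))
print(rect(P,m)); print(env.read_state()["force"])
E
```

```text
((562.014404296875, -202.17127990722656), (132.3587188720703, 88.42191314697266), 88.30802917480469)
[-8.28043504 -0.89145607  6.25951921]
```

View pics/side1.png

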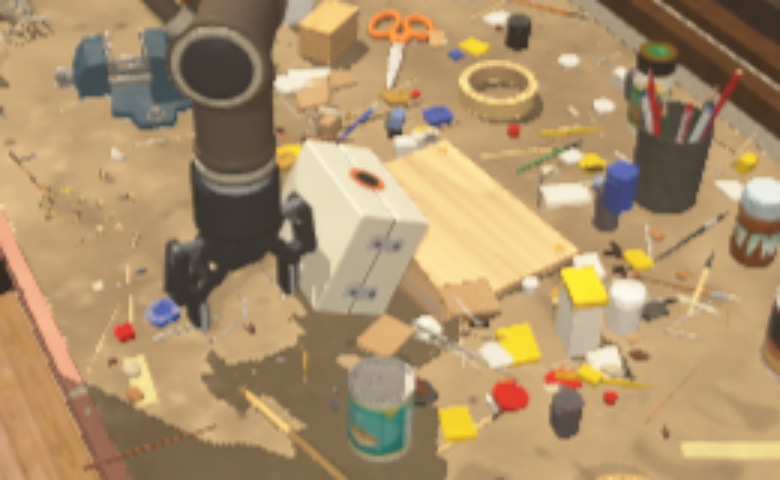

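The mould is tilting: the gripper's knuckle bulges out and touches it near the top (finger at (300,230) in the crop). I'll measure the tilt and where the foot is.

```bash
python3 - <<'E'
from h import *
s=pickle.load(open("s1.pkl","rb"));P=cloud(s);c6,s6=np.cos(np.radians(6)),np.sin(np.radians(6))
D=P[...,:2]-[.5865,-.1854]; xe=(D@[c6,s6])*1000; ye=(D@[-s6,c6])*1000; z=P[...,2]*1000
hsv=cv2.cvtColor(s["color"],cv2.COLOR_RGB2HSV)
w=(s["range_z"]>0)&(hsv[...,1]<70)&(hsv[...,2]>110)&(xe>-130)&(xe<60)&(ye>-110)&(ye<80)&(z>3)&(z<140)
w=big(w)
f=w&(ye<np.percentile(ye[w],1)+25)
for a in range(0,140,12):
    q=f&(z>=a)&(z<a+12)
    if q.sum()>3: print(a,q.sum(),"xe",np.percentile(xe[q],[2,98]).round(),"ye",np.median(ye[q]).round())
E
```

```text
0 15 xe [-52.   6.] ye -74.0
12 42 xe [-78. -28.] ye -74.0
24 65 xe [-99. -26.] ye -72.0
36 98 xe [-103.  -20.] ye -73.0
48 99 xe [-100.  -17.] ye -72.0
60 103 xe [-94. -10.] ye -73.0
72 102 xe [-89.  -4.] ye -74.0
84 101 xe [-83.  -0.] ye -76.0
96 128 xe [-77.   8.] ye -75.0
108 101 xe [-70.  -6.] ye -72.0
120 66 xe [-65. -31.] ye -70.0
132 12 xe [-60. -53.] ye -64.0
```

move_arm(
  steps=[
    [[0, -6, 0, 0], [0, -6, 0, 0], [0, -6, 0, 0], [0, -6, 0, 0], [0, -6, 0, 0]],
  ],
)

```text
t: 4.15
tcp_pos: [0.4045, -0.2236, 0.0129]
eef_rot: [-180.0, -0.0, 96.1]
force: [-0.2, -0.4, -0.3]
width: 0.992
gripper_force: 0.0
```

move_arm(
  steps=[
    [[0, -6, 0, 0], [0, -6, 0, 0], [0, -8, 0, 0], [0, -20, 0, 0], [0, -5, 0, 0]],
  ],
)

```text
t: 4.65
tcp_pos: [0.3587, -0.228, 0.0131]
eef_rot: [-179.9, -0.1, 96.0]
force: [-0.5, -0.4, -0.0]
width: 0.996
gripper_force: 0.0
```

move_arm(
  steps=[
    [[0, 0, -30, 0], [0, 0, -45, 0], [0, 0, -45, 0], [0, 0, -20, 8], [0, 0, 0, 8]],
  ],
  claw=0,
)

```text
t: 5.15
tcp_pos: [0.3638, -0.2309, 0.1577]
eef_rot: [179.5, 0.3, 79.8]
force: [0.6, -0.4, -0.7]
width: 0.14
gripper_force: 0.0
```

move_arm(
  steps=[
    [[0, 0, 0, 8], [0, 0, 0, 8], [0, 0, 0, 8], [0, 0, 0, 8], [0, 0, 0, 8]],
  ],
)

```text
t: 5.65
tcp_pos: [0.3609, -0.2286, 0.1535]
eef_rot: [179.9, -0.0, 39.8]
force: [1.1, 0.2, -0.1]
width: 0.0
gripper_force: 0.0
```

move_arm(
  steps=[
    [[0, 0, 0, 8], [0, 0, 0, 8], [0, 0, 0, 8], [0, 0, 0, 8], [0, 0, 0, 2]],
  ],
)

```text
t: 6.15
tcp_pos: [0.3609, -0.2286, 0.1534]
eef_rot: [180.0, -0.0, 5.9]
force: [0.1, 0.2, -0.6]
width: 0.001
gripper_force: 0.0
```

```bash
cat >> h.py <<'E'
def E(x,y,z):  # edge frame mm -> world mm
    c,s=np.cos(np.radians(6)),np.sin(np.radians(6)); return [586.5+c*x-s*y,-185.4+s*x+c*y,z]
def mould(tag,view="top"):
    from cell import env
    s=env.snapshot(view);P=cloud(s);pickle.dump(s,open(tag+".pkl","wb"))
    cv2.imwrite(f"pics/{tag}.png",cv2.resize(s["color"][140:300,220:460,::-1],None,fx=3,fy=3))
    c6,s6=np.cos(np.radians(6)),np.sin(np.radians(6))
    D=P[...,:2]-[.5865,-.1854]; xe=D@[c6,s6]*1000; ye=D@[-s6,c6]*1000; z=P[...,2]*1000
    hsv=cv2.cvtColor(s["color"],cv2.COLOR_RGB2HSV)
    base=(s["range_z"]>0)&(hsv[...,1]<75)&(hsv[...,2]>110)&(xe>-150)&(xe<150)&(ye>-110)&(ye<90)
    for zz in (112,90):
        m=base&(abs(z-zz)<7)
        if m.sum()>50:
            m=big(m);print(tag,"z",zz,m.sum(),"edge-frame rect",cv2.minAreaRect(np.stack([xe[m],ye[m]],1).astype(np.float32)),"mean z",z[m].mean().round(1),"std",z[m].std().round(1))
    return s
E
python3 -c "
from h import *
from cell import env
mould('m2');st=env.read_state();print(st['tcp_pos'],st['eef_rot'])
plan(E(-160,-25,150),6)"
```

```text
m2 z 112 292 edge-frame rect ((-67.35018920898438, -18.369827270507812), (112.04789733886719, 83.54468536376953), 82.69452667236328) mean z 112.6 std 3.3
[ 0.3608691  -0.22863017  0.15342687] [ 1.79974112e+02 -4.64277817e-02  5.93361064e+00]
[[14, 1, 1, 0], [14, 1, 0, 0], [13, 1, 1, 0], [14, 1, 1, 0], [14, 2, 0, 0]]
ends [ 430. -227.  150.] 5.9
```

move_arm(
  steps=[
    [[30, 3, 0, 0], [30, 3, 30, 0], [0, 0, 40, 0], [0, 0, 30, 0], [0, 0, 9, 0]],
  ],
)

```text
t: 6.7
tcp_pos: [0.4186, -0.2263, 0.0411]
eef_rot: [-179.8, 0.3, 6.1]
force: [0.8, 0.3, -1.0]
width: 0.001
gripper_force: 0.0
```

move_arm(
  steps=[
    [[10, 0, 0, 0], [10, 0, 0, 0], [8, 0, 0, 0], [6, 0, 0, 0], [5, 0, 0, 0]],
  ],
)

```text
t: 7.2
tcp_pos: [0.4614, -0.2244, 0.0455]
eef_rot: [179.9, -0.1, 6.1]
force: [-0.3, 0.5, 0.7]
width: -0.002
gripper_force: 0.0
```

move_arm(
  steps=[
    [[5, 0, 0, 0], [5, 0, 0, 0], [5, 0, 0, 0], [3, 0, 0, 0], [3, 0, 0, 0]],
  ],
)

```text
t: 7.7
tcp_pos: [0.4795, -0.2219, 0.044]
eef_rot: [-180.0, 0.2, 6.1]
force: [-5.8, -2.5, 3.0]
width: -0.0
gripper_force: 1.8
```

```bash
python3 -c "
from h import *
mould('m3','side')"
```

```text
m3 z 112 432 edge-frame rect ((-50.45686721801758, -11.174789428710938), (129.00161743164062, 78.5250015258789), 82.80171966552734) mean z 112.9 std 3.0
m3 z 90 108 edge-frame rect ((-62.45738220214844, -72.72681427001953), (15.806242942810059, 80.96849060058594), 76.52787017822266) mean z 90.7 std 3.9
```

View pics/m3.png

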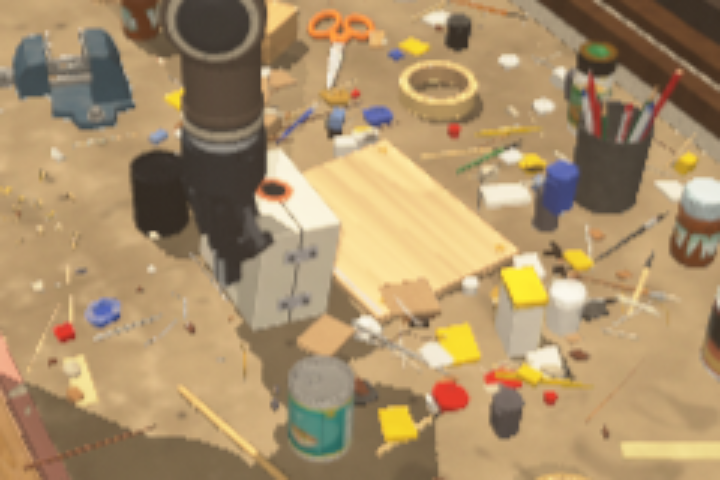

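Upright and sliding, close to the fence (mould at (285,245) in the crop). I'll keep pushing.

move_arm(
  steps=[
    [[3, 0, 0, 0], [3, 0, 0, 0], [3, 0, 0, 0], [3, 0, 0, 0], [2, 0, 0, 0]],
  ],
)

```text
t: 8.25
tcp_pos: [0.4937, -0.2202, 0.0437]
eef_rot: [-180.0, 0.1, 6.1]
force: [-4.8, -1.5, -0.2]
width: 0.0
gripper_force: 1.8
```

move_arm(
  steps=[
    [[1, 0, 0, 0], [1, 0, 0, 0], [1, 0, 0, 0], [1, 0, 0, 0], [0, 0, 0, 0]],
  ],
)

```text
t: 8.75
tcp_pos: [0.4986, -0.2198, 0.0443]
eef_rot: [-180.0, -0.0, 6.1]
force: [-2.7, -0.8, -0.8]
width: -0.0
gripper_force: 1.6
```

```bash
python3 -c "
from h import *
mould('m4','side')"
```

```text
m4 z 112 384 edge-frame rect ((-28.65603256225586, -7.990234375), (132.23886108398438, 72.3529052734375), 84.44193267822266) mean z 113.0 std 3.0
m4 z 90 106 edge-frame rect ((-41.137474060058594, -68.92839050292969), (13.864770889282227, 79.15833282470703), 79.60113525390625) mean z 90.4 std 4.0
```

move_arm(
  steps=[
    [[1, 0, 0, 0], [1, 0, 0, 0], [1, 0, 0, 0], [1, 0, 0, 0], [1, 0, 0, 0]],
  ],
)

```text
t: 9.3
tcp_pos: [0.5031, -0.2204, 0.0445]
eef_rot: [179.9, 0.1, 6.1]
force: [-6.2, -5.6, 0.2]
width: -0.001
gripper_force: 3.3
```

move_arm(
  steps=[
    [[1, 0, 0, 0], [1, 0, 0, 0], [1, 0, 0, 0], [1, 0, 0, 0], [0, 0, 0, 0]],
  ],
)

```text
t: 9.8
tcp_pos: [0.5053, -0.221, 0.0445]
eef_rot: [179.9, 0.3, 6.2]
force: [-10.0, -7.8, 2.7]
width: -0.001
gripper_force: 5.7
```

```bash
python3 -c "
from h import *
mould('m5','side')"
```

```text
m5 z 112 354 edge-frame rect ((-26.344940185546875, -13.760196685791016), (76.34817504882812, 117.22904205322266), 1.0109615325927734) mean z 113.2 std 3.0
m5 z 90 106 edge-frame rect ((-32.976356506347656, -68.208984375), (17.024656295776367, 79.77946472167969), 79.51725769042969) mean z 90.2 std 4.1
```

View pics/m5.png

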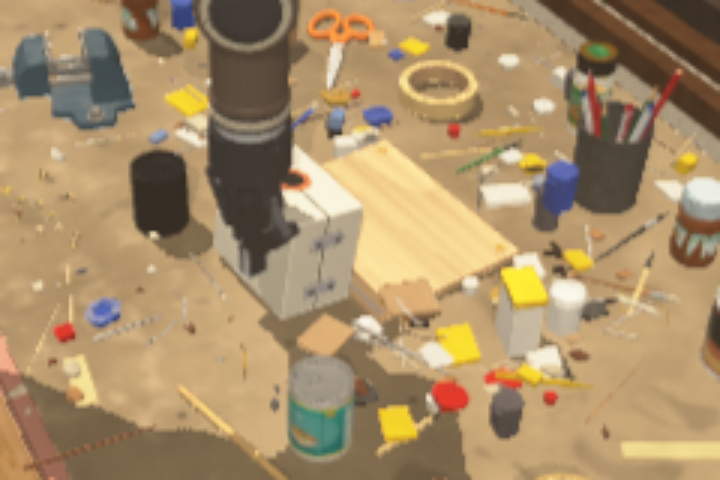

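move_arm(
  steps=[
    [[-10, 0, 0, 0], [-40, 0, 0, 0], [-40, 0, 0, 0], [-30, 0, -20, 0], [0, 0, -30, 0]],
  ],
)

```text
t: 10.35
tcp_pos: [0.3836, -0.2293, 0.0926]
eef_rot: [-179.7, 0.2, 5.9]
force: [0.6, -1.1, 0.1]
width: -0.001
gripper_force: 0.0
```

```bash
python3 - <<'E'
from h import *
s=mould('m6','side');t=mould('m6t','top')
from cell import env
print(env.read_state()["tcp_pos"])
a=cv2.resize(s["color"][170:260,250:400,::-1],None,fx=5,fy=5,interpolation=2)
cv2.imwrite("pics/m6c.png",a)
E
```

```text
m6 z 112 738 edge-frame rect ((-41.25864791870117, -5.989013671875), (133.98719787597656, 81.8019790649414), 89.87019348144531) mean z 110.8 std 1.8
m6 z 90 189 edge-frame rect ((-69.481201171875, -24.342796325683594), (67.70867156982422, 146.3870391845703), 32.5037956237793) mean z 90.0 std 4.0
m6t z 112 282 edge-frame rect ((-39.38578414916992, -21.602127075195312), (101.50371551513672, 80.96487426757812), 89.80259704589844) mean z 112.5 std 3.3
[ 0.39182357 -0.2340324   0.09837988]
```

View pics/m6c.png

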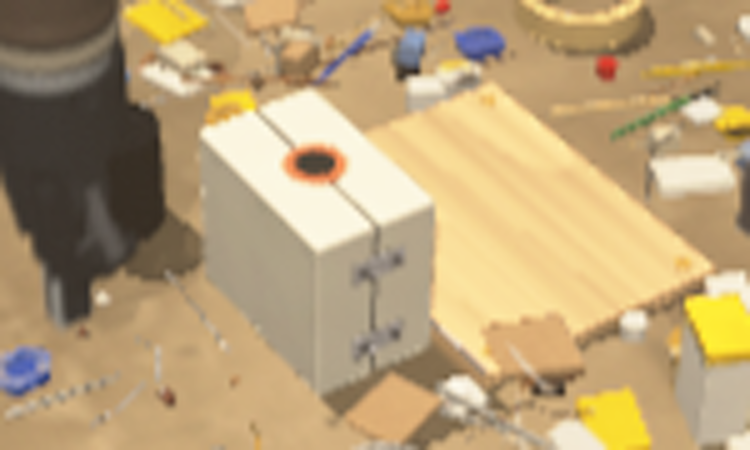

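Square and flush with the fence: the mould's top centre is 40.5 mm in front of the edge and its yaw is about 0. Next I'll tip it.

move_arm(
  steps=[
    [[30, -11, 0, 0], [35, -11, 0, 0], [20, 0, 0, 0], [10, 0, 0, 0], [0, 0, 0, 0]],
  ],
)

```text
t: 10.95
tcp_pos: [0.4823, -0.1995, 0.0945]
eef_rot: [180.0, -0.1, 6.2]
force: [-0.1, 0.2, 0.2]
width: 0.001
gripper_force: 0.0
```

move_arm(
  steps=[
    [[6, 0, 0, 0], [5, 0, 0, 0], [5, 0, -2, 0], [5, 0, -2, 0], [5, 0, -2, 0]],
  ],
)

```text
t: 11.45
tcp_pos: [0.5037, -0.1971, 0.1005]
eef_rot: [-179.9, 0.3, 6.1]
force: [-6.9, -1.2, 6.3]
width: -0.002
gripper_force: 3.7
```

move_arm(
  steps=[
    [[5, 0, -2, 0], [5, 0, -2, 0], [5, 0, -2, 0], [5, 0, -1, 0], [5, 0, -1, 0]],
  ],
)

```text
t: 11.95
tcp_pos: [0.5297, -0.1948, 0.1099]
eef_rot: [180.0, 0.2, 6.1]
force: [-7.0, 0.2, 10.2]
width: 0.002
gripper_force: 4.6
```

move_arm(
  steps=[
    [[5, 0, -1, 0], [5, 0, -1, 0], [5, 0, -1, 0], [5, 0, 0, 0], [5, 0, 0, 0]],
  ],
)

```text
t: 12.45
tcp_pos: [0.5571, -0.1924, 0.1135]
eef_rot: [179.9, -0.1, 6.1]
force: [-2.1, -1.0, 5.7]
width: -0.0
gripper_force: 2.5
```

move_arm(
  steps=[
    [[5, 0, 0, 0], [5, 0, 0, 0], [5, 0, 0, 0], [4, 0, 0, 0], [4, 0, 0, 0]],
  ],
)

```text
t: 12.95
tcp_pos: [0.5786, -0.1889, 0.1107]
eef_rot: [-180.0, 0.0, 6.1]
force: [-1.0, 0.5, -0.1]
width: 0.001
gripper_force: 0.0
```

move_arm(
  steps=[
    [[4, 0, 0, 0], [4, 0, 0, 0], [4, 0, 0, 0], [4, 0, 0, 0], [4, 0, 0, 0]],
  ],
)

```text
t: 13.45
tcp_pos: [0.5988, -0.187, 0.1113]
eef_rot: [-180.0, 0.0, 6.1]
force: [-0.6, -0.7, 0.1]
width: 0.001
gripper_force: 0.0
```

It has fallen. I'll raise the tool clear of the mould, then look.

move_arm(
  steps=[
    [[-30, 0, -20, 0], [-40, 30, -30, 0], [-30, 40, -30, 0], [0, 40, 0, 0], [0, 40, 0, 0]],
  ],
  claw=85,
)

```text
t: 13.95
tcp_pos: [0.5242, -0.3377, 0.1849]
eef_rot: [179.9, -0.1, 6.1]
force: [0.6, 0.3, 0.3]
width: 0.848
gripper_force: 0.0
```

```bash
python3 - <<'E'
from h import *
mould('m7','top');s=mould('m7s','side')
from cell import env
print(env.read_state()["tcp_pos"])
plan([484,-399,130],6)
E
```

```text
m7 z 90 79 edge-frame rect ((75.69459533691406, -41.5150146484375), (31.172298431396484, 60.41145324707031), 1.3710993528366089) mean z 90.6 std 3.1
m7s z 90 393 edge-frame rect ((9.105117797851562, -6.795082092285156), (130.53070068359375, 65.8001937866211), 89.7430191040039) mean z 88.7 std 2.0
[ 0.52452141 -0.34119279  0.18401485]
[[-9, 11, 11, 0], [-9, 10, 11, 0], [-10, 11, 10, 0], [-9, 11, 11, 0], [-9, 10, 11, 0]]
ends [ 484. -399.  130.] 5.9
```

View pics/m7.png

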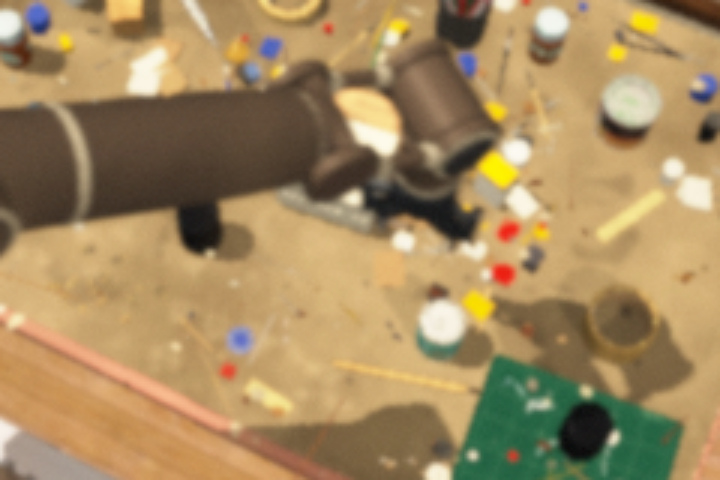

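The top view shows the arm hiding most of the mould. The side depth shows it lying flat with its upper face at 89 mm and square to the edge. Next is the tin.

move_arm(
  steps=[
    [[-9, 11, 11, 0], [-9, 10, 11, 0], [-10, 11, 10, 0], [-9, 11, 11, 0], [-9, 10, 11, 0]],
  ],
)

```text
t: 14.55
tcp_pos: [0.4826, -0.3938, 0.1272]
eef_rot: [-180.0, 0.0, 6.1]
force: [-0.1, -1.2, -0.0]
width: 0.994
gripper_force: 0.0
```

move_arm(
  steps=[
    [[0, 0, 15, 0], [0, 0, 25, 0], [0, 0, 25, 0], [0, 0, 25, 0], [0, 0, 15, 0]],
  ],
)

```text
t: 15.05
tcp_pos: [0.4825, -0.3918, 0.0206]
eef_rot: [-179.8, 0.1, 6.1]
force: [0.3, -0.3, -0.5]
width: 0.994
gripper_force: 0.0
```

```bash
python3 - <<'E'
from h import *
mould('m8','top')
from cell import env
st=env.read_state();print(st["tcp_pos"],st["force"])
s=pickle.load(open('m8.pkl','rb'));P=cloud(s)
# raw height map extents of mould top
X,Y,Z=P[...,0],P[...,1],P[...,2]
m=big((s["range_z"]>0)&(abs(Z-.09)<.012)&(X>.5)&(X<.8)&(Y<-.08)&(Y>-.3)&(s["color"].min(-1)>90))
print(m.sum(),rect(P,m),cv2.boxPoints(rect(P,m)).round())
E
```

```text
m8 z 90 525 edge-frame rect ((45.993045806884766, -7.4192962646484375), (93.56782531738281, 129.96592712402344), 0.24814704060554504) mean z 90.5 std 3.1
[ 0.48139038 -0.39083868  0.01874614] [-0.65643526 -0.31928783 -1.30405343]
563 ((633.023193359375, -188.03164672851562), (93.56787109375, 130.08779907226562), 6.248141288757324) [[ 579. -128.]
 [ 594. -258.]
 [ 687. -248.]
 [ 672. -118.]]
```

move_arm(
  steps=[
    [[2, 4, -3, 0], [1, 4, -3, 0], [0, 0, 0, 0], [0, 0, 0, 0], [0, 0, 0, 0]],
  ],
)

```text
t: 15.6
tcp_pos: [0.488, -0.4015, 0.0308]
eef_rot: [179.9, -0.1, 6.1]
force: [0.4, 0.3, -0.6]
width: 0.994
gripper_force: 0.0
```

move_arm(
  steps=[
    [[0, 0, 0, 0], [0, 0, 0, 0], [0, 0, 0, 0], [0, 0, 0, 0], [0, 0, 0, 0]],
  ],
  claw=40,
)

```text
t: 16.1
tcp_pos: [0.4877, -0.4006, 0.0301]
eef_rot: [-180.0, 0.0, 6.1]
force: [-0.3, 3.0, 5.5]
width: 0.662
gripper_force: 64.3
```

move_arm(
  steps=[
    [[0, 0, 0, 0], [0, 0, 0, 0], [0, 0, -10, 0], [0, 0, -20, 0], [0, 0, -30, 0]],
  ],
)

```text
t: 16.6
tcp_pos: [0.4853, -0.3995, 0.0871]
eef_rot: [-179.8, 0.3, 6.1]
force: [-0.3, -0.2, -3.2]
width: 0.66
gripper_force: 64.5
```

move_arm(
  steps=[
    [[0, 0, -40, 0], [0, 0, -30, 0], [0, 0, 0, 0], [0, 0, 0, 0], [0, 0, 0, 0]],
  ],
)

```text
t: 17.1
tcp_pos: [0.4859, -0.3997, 0.1569]
eef_rot: [-179.8, 0.2, 6.1]
force: [-0.5, 0.1, -4.1]
width: 0.66
gripper_force: 64.5
```

```bash
python3 - <<'E'
from h import *
from cell import env
st=env.read_state();print(st["tcp_pos"],st["eef_rot"],st["force"],st["width"])
s=env.snapshot("side");P=cloud(s)
X,Y,Z=P[...,0],P[...,1],P[...,2];hsv=cv2.cvtColor(s["color"],cv2.COLOR_RGB2HSV)
m=big((s["range_z"]>0)&(abs(Z-.09)<.008)&(X>.5)&(X<.8)&(Y<-.08)&(Y>-.3)&(s["color"].min(-1)>100))
print("mould",m.sum(),rect(P,m),cv2.boxPoints(rect(P,m)).round())
t=(s["range_z"]>0)&(X>.4)&(X<.58)&(Y<-.33)&(Y>-.5)&(Z>.08)&(Z<.25)&(abs(hsv[...,0].astype(int)-90)<12)&(hsv[...,1]>90)
print("teal px",t.sum(),P[t].min(0).round(3),P[t].max(0).round(3))
cv2.imwrite("pics/g.png",cv2.resize(s["color"][150:300,240:440,::-1],None,fx=4,fy=4))
E
```

```text
[ 0.48586514 -0.39967101  0.15687268] [-179.78468144    0.19923889    6.08741454] [-0.49794232  0.07472148 -4.10501796] 0.6599768219967407
mould 218 ((662.2628173828125, -225.76593017578125), (95.22227478027344, 49.36030960083008), 50.29508972167969) [[ 613. -247.]
 [ 651. -278.]
 [ 712. -205.]
 [ 674. -173.]]
teal px 120 [ 0.455 -0.429  0.135] [ 0.489 -0.404  0.185]
```

View pics/g.png

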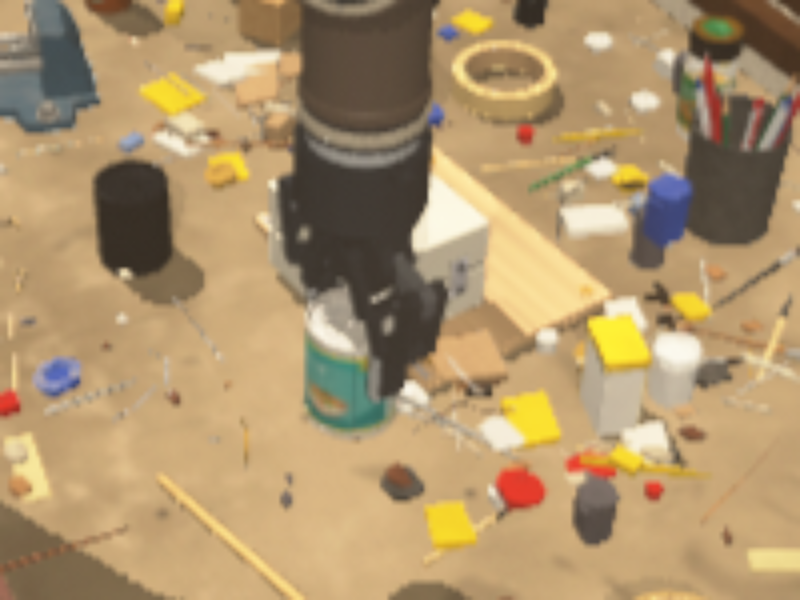

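```bash
python3 -c "
from h import *
plan([625,-189,162],6,step=26)"
```

```text
[[16, -19, -1, 0], [16, -20, 0, 0], [16, -19, -1, 0], [16, -20, 0, 0], [16, -19, -1, 0]]
[[16, -20, 0, 0], [17, -19, -1, 0], [16, -20, 0, 0], [16, -19, -1, 0], [16, -20, 0, 0]]
ends [ 625. -189.  162.] 6.1
```

move_arm(
  steps=[
    [[10, -12, -1, 0], [16, -20, 0, 0], [16, -20, -1, 0], [18, -22, 0, 0], [18, -22, -1, 0]],
  ],
)

```text
t: 17.65
tcp_pos: [0.555, -0.2949, 0.161]
eef_rot: [-179.9, 0.1, 6.1]
force: [-0.4, 0.9, -3.3]
width: 0.659
gripper_force: 64.6
```

move_arm(
  steps=[
    [[18, -22, 0, 0], [17, -20, -1, 0], [16, -20, 0, 0], [16, -19, -1, 0], [10, -12, 0, 0]],
  ],
)

```text
t: 18.15
tcp_pos: [0.6221, -0.1937, 0.1633]
eef_rot: [-179.9, 0.1, 6.2]
force: [-0.0, 0.4, -3.5]
width: 0.655
gripper_force: 64.7
```

move_arm(
  steps=[
    [[6, -6, 0, 0], [0, 0, 5, 0], [0, 0, 10, 0], [0, 0, 5, 0], [0, 0, 5, 0]],
  ],
)

```text
t: 18.65
tcp_pos: [0.6258, -0.1908, 0.1384]
eef_rot: [-180.0, 0.1, 6.0]
force: [-0.0, 1.2, -3.2]
width: 0.658
gripper_force: 64.7
```

```bash
python3 - <<'E'
from h import *
from cell import env
st=env.read_state();print(st["tcp_pos"],st["eef_rot"],st["force"],st["width"])
s=env.snapshot("side");P=cloud(s);X,Y,Z=P[...,0],P[...,1],P[...,2]
c6,s6=np.cos(np.radians(6)),np.sin(np.radians(6));D=P[...,:2]-[.5865,-.1854];xe=D@[c6,s6]*1000;ye=D@[-s6,c6]*1000
m=(s["range_z"]>0)&(abs(ye+73)<10)&(Z>.03)&(Z<.082)&(xe>-60)&(xe<130)&(s["color"].min(-1)>80)
print("right face xe",np.percentile(xe[m],[1,99]).round(),np.median(ye[m]).round())
E
```

```text
[ 0.62579576 -0.19080756  0.1383593 ] [-1.79963369e+02  1.06553855e-01  6.01466658e+00] [-0.03577543  1.23881079 -3.21836292] 0.6584341233905072
right face xe [-21.  88.] -69.0
```

move_arm(
  steps=[
    [[0, 0, 6, 0], [0, 0, 5, 0], [0, 0, 3, 0], [0, 0, 1, 0], [0, 0, 0, 0]],
  ],
)

```text
t: 19.2
tcp_pos: [0.6269, -0.19, 0.1245]
eef_rot: [-180.0, 0.0, 6.1]
force: [0.4, 0.0, -2.8]
width: 0.66
gripper_force: 64.7
```

move_arm(
  steps=[
    [[0, 0, 1, 0], [0, 0, 1, 0], [0, 0, 1, 0], [0, 0, 0, 0], [0, 0, 0, 0]],
  ],
)

```text
t: 19.7
tcp_pos: [0.6269, -0.1901, 0.1217]
eef_rot: [-180.0, 0.0, 6.1]
force: [-0.3, 0.3, -3.6]
width: 0.658
gripper_force: 64.7
```

move_arm(
  steps=[
    [[0, 0, 1, 0], [0, 0, 0, 0], [0, 0, 1, 0], [0, 0, 0, 0], [0, 0, 0, 0]],
  ],
)

```text
t: 20.2
tcp_pos: [0.6271, -0.1901, 0.1202]
eef_rot: [180.0, -0.0, 6.1]
force: [-1.0, -0.2, -0.8]
width: 0.662
gripper_force: 64.9
```

Contact: the load is coming off the wrist. Now I'll release the tin.

move_arm(
  steps=[
    [[0, 0, 0, 0], [0, 0, 0, 0], [0, 0, 0, 0], [0, 0, 0, 0], [0, 0, 0, 0]],
  ],
  claw=85,
)

```text
t: 20.7
tcp_pos: [0.6271, -0.1901, 0.1199]
eef_rot: [180.0, -0.0, 6.1]
force: [0.3, -1.0, 0.1]
width: 0.994
gripper_force: 0.0
```

move_arm(
  steps=[
    [[0, 0, -10, 0], [0, 0, -20, 0], [0, 0, -30, 0], [0, 0, -40, 0], [0, 0, -40, 0]],
  ],
)

```text
t: 21.2
tcp_pos: [0.6266, -0.1899, 0.2613]
eef_rot: [-180.0, 0.0, 6.1]
force: [0.5, -0.7, 0.3]
width: 0.995
gripper_force: 0.0
```

move_arm(
  steps=[
    [[-45, 0, 0, 0], [-45, 0, 0, 0], [-45, 0, 0, 0], [-45, 0, 0, 0], [-30, 0, 0, 0]],
  ],
)

```text
t: 21.7
tcp_pos: [0.4155, -0.2122, 0.2603]
eef_rot: [180.0, 0.0, 6.1]
force: [0.3, -0.9, 0.5]
width: 0.997
gripper_force: 0.0
```

```bash
python3 - <<'E'
from h import *
from cell import env
s=env.snapshot("side");P=cloud(s);X,Y,Z=P[...,0],P[...,1],P[...,2];ok=s["range_z"]>0
c6,s6=np.cos(np.radians(6)),np.sin(np.radians(6));D=P[...,:2]-[.5865,-.1854];xe=D@[c6,s6]*1000;ye=D@[-s6,c6]*1000
def r(m): return cv2.minAreaRect(np.stack([xe[m],ye[m]],1).astype(np.float32))
w=ok&(abs(xe-35)<90)&(abs(ye)<100)
t=big(w&(Z>.155)&(Z<.175));print("tin top",t.sum(),r(t),Z[t].mean(),env.read_state()["force"])
m=w&(abs(Z-.09)<.006)&(s["color"].min(-1)>100);print("mould",r(big(m)))
cv2.imwrite("pics/end.png",cv2.resize(s["color"][140:300,240:440,::-1],None,fx=3.7,fy=3.7))
E
```

```text
tin top 205 ((36.555049896240234, -9.192726135253906), (57.24687194824219, 54.80921936035156), 45.45121765136719) 0.15843089685193043 [-3.70497843  1.12950261 -1.10237069]
mould ((33.2807502746582, -5.347145080566406), (132.85528564453125, 114.63357543945312), 89.3616943359375)
```

View pics/end.png

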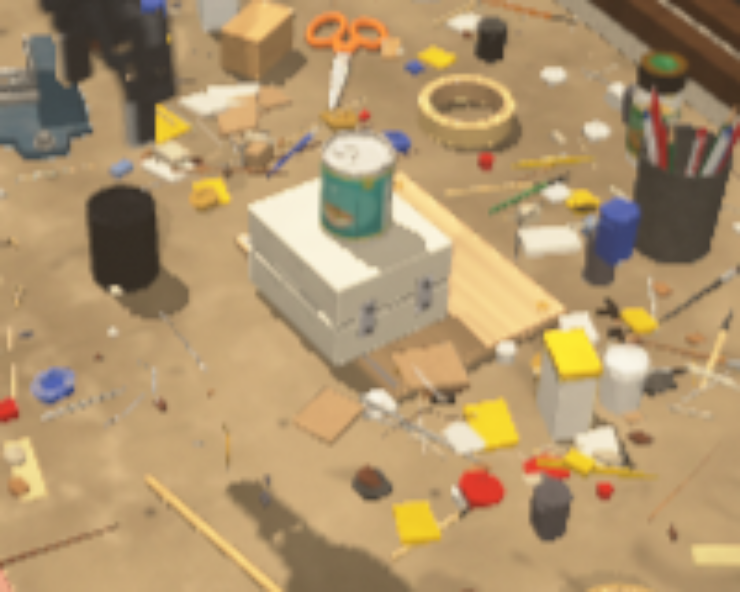

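The tin stands upright about 5 mm from the mould's centre, and the mould lies flat, square and seam level. I'll hand it in.

```bash
python3 -c "
from cell import env
print(env.close_job())"
```

```text
the job is handed in; nothing more can be done
None
```

I've handed the job in, with no verdict returned: the mould lies flat and square on the board, seam level, and the teal tin stands upright on it about 5 mm off centre; the first push briefly tilted the mould, so I backed off and redid it.

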